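# Book in a delivery: draw the hand scanner from its holster and scan slip, then carton

### The job

Book in the delivery: draw the hand scanner up out of its bench holster, aim its window at the bar code on the paper delivery slip from about a hand's breadth above and keep it still there for a good second, then turn it to face the white label with the red band on the front of the carton. Finish holding the scanner up in the air, still, about a hand's breadth in front of that label and aimed at its middle; the program ends with the scanner held like that. Do not shift the carton or the small things standing about.

Things in the scene. Friction and masses are not known exactly. Their poses are not given: they have to be found in the camera images.
- scanner: black pistol-shaped hand scanner, 0.15 to 0.25 kg, 43 mm thick (own z 1 to 44 mm). Own frame, mm: head is a bar x -94 to -42, y -112 to 40; the window end is y = -112; the grip leaves the head along +x, to x = 58 (y -18 to 34 near the head, 2 to 46 at its end); trigger x -46 to -14, y -31 to -18; centre of mass (-41, -16, 22). Starts nose down in the holster: own +y up, leaning a few degrees
- scanner_window (a point): centre of the scanner's window, at (-67, -112, 22.5) mm in the scanner's frame, same axes; it looks along its own -y. It reads codes 40 to 200 mm straight in front of it, within 30 mm of its line of sight, up to 45 degrees off square
- scanner_grip (a point): a good place for the fingers: where the grip joins the head, at (-42, 10, 22.5) mm in the scanner's frame, 43 mm across its z; in the holster the scanner's top is 30 mm above it, the holster's rim 54 mm below it
- scanner_butt (a point): middle of the end face of the grip, at (58, 24, 22.5) mm in the scanner's frame; at the start it points roughly towards the robot. A short piece of cord (it touches nothing) leaves it towards own +x +y
- holster: grey steel holster screwed to the bench: base 118 x 100 x 5 mm, upright plate, open-topped pocket 54.5 x 47 mm inside (2 mm clearance round the scanner's head, front wall slotted), seat 30 mm, rim 98 mm, flared lip to 106 mm above the bench. Origin on the bench under the pocket's axis, z up, -x where the scanner's grip points. The scanner lifts straight up out of it, 76 mm to clear the lip
- slip: white paper delivery slip, 148 x 105 mm (x by y), fixed flat on the bench, origin at its middle, z up
- slip_code (a point): middle of the slip's printed black bar code, 22 mm (x) by 66 mm (y), 35 mm from the slip's middle along its +x; same axes as the slip
- carton: the brown parcel carton, loose, 0.6 kg, 212 x 254 x 119 mm (x by y by z), origin at the middle of its underside; its front face, at own x = -104 mm, has the printed labels and faces roughly towards the robot (outward along its own -x)
- carton_label (a point): middle of the white label with the red band, about 60 x 40 mm, on the carton's front face, at (-104, 29, 69) mm in the carton's frame; the middle one of three labels: a plain white label lies on its -y side, a narrow upright strip on its +y side; same axes as the carton
- filter: bystander: white and blue spin-on oil filter, loose, 68 mm across, 84 mm high, origin at the middle of its underside; leave it alone
- masking_tape: bystander: cream roll of masking tape lying flat, loose, 100 mm across, 25 mm high; leave it alone
- lamp_carton: bystander: small white and red lamp carton, loose, 45 x 53 x 50 mm; leave it alone
- marker: bystander: black and white marker pen lying on the bench, loose, 135 mm long, 17 mm thick; leave it alone
Not all that is in view belongs to the job. Several things have the shape of the holster; the one meant has the colours described above.

How it is judged (in metres and radians):
On the way, in this order (a step that is already met when the one before it is completed fails the run):
1. the scanner has been drawn out of the holster and is held above it (z of scanner_window in the frame of holster above 0.108 m and contact force between scanner and the fingers above 1 N and contact force between scanner and holster below 0.2 N), for 0.1 s.
2. the slip's bar code is read: 40 to 200 mm in front of the window, within 30 mm of its line of sight, under 48 degrees off square, with the scanner held still off everything for 0.6 s (y of slip_code in the frame of scanner_window between -0.2 and -0.04 m and x of slip_code in the frame of scanner_window between -0.03 and 0.03 m and z of slip_code in the frame of scanner_window between -0.03 and 0.03 m and angle between the y axis of scanner and the z axis of slip, either way round below 0.85 rad and contact force between scanner and the fingers above 1 N and linear speed of scanner below 0.04 m/s and height (world z) of each of scanner_window, scanner_butt above 0.02 m and contact force between scanner and holster below 0.2 N and contact force between scanner and carton below 0.2 N), for 0.6 s.
At the end, for the whole second after the job is handed in: scanner held still in the fingers, clear of holster and carton, window and grip end over 20 mm above the bench; the red-banded label 40 to 200 mm before the window, within 30 mm of its line of sight, under 48 degrees off square; carton within 20 mm, bystanders within 30 mm of their starts (y of carton_label in the frame of scanner_window between -0.2 and -0.04 m and x of carton_label in the frame of scanner_window between -0.03 and 0.03 m and z of carton_label in the frame of scanner_window between -0.03 and 0.03 m and angle between the y axis of scanner and the x axis of carton, either way round below 0.85 rad and contact force between scanner and the fingers above 1 N and linear speed of scanner below 0.04 m/s and height (world z) of each of scanner_window, scanner_butt above 0.02 m and contact force between scanner and holster below 0.2 N and contact force between scanner and carton below 0.2 N and distance of carton from where it was at the start of the episode below 0.02 m and distance of each of filter, masking_tape, lamp_carton, marker from where it was at the start of the episode below 0.03 m); the arm keeps its last pose, push and grip.
It fails at once if the carton is shifted by more than 20 mm (distance of carton from where it was at the start of the episode above 0.02 m).
It fails at once if the oil filter is moved by more than 30 mm (distance of filter from where it was at the start of the episode above 0.03 m).
It fails at once if the roll of masking tape is moved by more than 30 mm (distance of masking_tape from where it was at the start of the episode above 0.03 m).
It fails at once if the small lamp carton is moved by more than 30 mm (distance of lamp_carton from where it was at the start of the episode above 0.03 m).
It fails at once if the marker pen is moved by more than 30 mm (distance of marker from where it was at the start of the episode above 0.03 m).
It also fails if it takes over 32 s, if anything falls off the work surface, if the arm or the gripper's body presses on something with over 40 N, if the wrist force passes 120 N, or if a joint passes its speed limit or range.

### The arm

A 6-joint arm with a two-finger parallel gripper is mounted at the origin on a cart in front of the work surface, level with it; the furniture and walls round the work are solid. World frame = base frame: x ahead of the robot, y to its left, z up, the work surface at z = 0. Lengths are in mm, angles in rad, forces in N, time in s.
With the tool pointing down it reaches from about 275 to 1000 mm from the base axis. Payload 8.4 kg.
Tool frame: the origin (TCP) lies at the very end of the fingers, on their centre line; the grasp point (between the pads) lies 19 mm behind it; z points along the fingers, y is the line along which they close (so a half turn about z gives the same grasp; the last joint's range is limited). The gripper opens to 85 mm and grips with 20 to 120 N. Pads are 22 mm wide; open, the fingers measure 114 mm over their backs; the gripper's body (76 mm by 85 mm) begins 54 mm behind the grasp point. The pads swing forward as they close: fully open they stand 13 mm farther back than shut.
Start: joints at [-1.302, 0.353, 1.633, -0, 1.155, -0.002], TCP at [167.187, -602.226, 231.281] pointing down, gripper open.
Joint ranges: [-2.63, 2.63], [-0.92, 2.1], [0.06, 2.66], [-1.3, 4.44], [0, 2.69], [-3.02, 3.02]. Speed limits (rad/s): [2.22, 2.22, 2.79, 3.14, 3.14, 3.14].

### API

Orientations are given as [roll, pitch, yaw] about the fixed x, y, z axes, in that order (R = Rz(yaw) Ry(pitch) Rx(roll)).
In Python, from rig import sensors, grab_frame, camera_params, order gives the robot as it stands. The module is installed in compiled form; this text tells all that it offers.
- The arm moves only by the tool move_arm, never from a script. Its argument "motion" is a list of rows, each a list of 7 numbers: the turn, a rotation vector about the tool's x, y, z in normalised numbers (1 is 4 rad), then the shift along the tool's x, y, z in fractions of the full range, 1 being 0.5 m, then the finger opening in m, from 0 to 0.0854. A call has 1 to 8 rows; each row is the pose to reach, as a shift and turn from the pose commanded when the call began, along the tool's axes at that moment; what a row does not reach only later rows make up. A row lasts 1/8 s, in which the tool goes at most 62.5 mm and 10.7 degrees, less where a joint would pass 70% of its speed; a pose out of reach is approached as far as the arm can. A shift or turn number past 1, either way, is cut back to 1. A call with a gripper value outside its range is refused whole. The fingers move at their own pace and stop on an object; "grip_force" is the grip in N (left out, the last holds). Time passes only in rows, so rows that repeat a pose let the fingers close. It gives the time, the measured TCP pose, the force, the opening and the grip force at its end, in the units of the state.
- sensors.sense(): the state, without advancing time (a new reading comes with each control period).
- grab_frame(name): name is "side" or "top"; returns (picture, depth): 384x512x3 uint8, red, green, blue; 384x512 float32, mm along the optical axis (not along the pixel's ray), 0 where there is no reading.
- camera_params(name): a dict with "camera_matrix" (3x3 intrinsics, pixels), "world_from_camera" (4x4, takes a point from camera to world coordinates). Camera axes: x right, y down, z forward; pixel columns grow to the right and rows downward; lengths in mm; the calibration is good to about 2 mm. A picture is of the moment at which its call begins. camera_params takes no time and is no camera call.
- order.sign_off(): hands the job in; it is judged then, once.
The state is a dict: "clock": time; "qpos": joint angles; "qvel": joint speeds; "joint_efforts": joint torques, N m; "eef_pos": TCP position; "tcp_rot": TCP orientation; "contact_force": force on the tool from outside, world axes, zero at the start; "wrist_torque": the same for the moment, N m; "opening": opening from 0.0 (shut) to 1.0 (fully open); "grasp_force": force on a finger pad.
Only numpy, scipy, OpenCV 4.12 (cv2) and the standard library are available. Lean on these libraries where they do the work, as an engineer would, in place of code of your own. Each camera call takes 0.05 s, during which the arm holds its last target. There are 200 camera calls.

## Working session

There is one attempt and no reset: what is moved stays moved. The work goes in short steps, Python scripts to look and compute and a tool call to move; the robot and the scene stay as the last step left them, time stands still between calls to the robot, and variables do not carry over. Pictures are saved under pics/ and viewed, at most 10 in all, crops included, and the job is handed in when it is done.

Besides the shell and the picture viewer there is one more tool, called after ">>>" as name(argument=value, ...) on one line, values as JSON. move_arm: Moves the arm, as the interface text tells. Its arguments: {"type":"object","properties":{"motion":{"type":"array","items":{"type":"array","items":{"type":"number"}}},"grip_force":{"type":"number"}},"required":["motion"]}

```bash
mkdir -p pics; python3 - <<'E'
from rig import sensors, grab_frame, camera_params
import cv2, numpy as np
for n in ("side","top"):
    p,d=grab_frame(n); np.savez(f"{n}0.npz",p=p,d=d); cv2.imwrite(f"pics/{n}0.png",cv2.resize(p[:,:,::-1],(800,600),interpolation=cv2.INTER_CUBIC))
    c=camera_params(n); print(n,np.round(c["camera_matrix"],1).tolist(),np.round(c["world_from_camera"],3).tolist())
print(sensors.sense())
E
```

```text
side [[385.8, 0.0, 260.5], [0.0, 385.8, 194.2], [0.0, 0.0, 1.0]] [[-0.991, -0.084, 0.105, 352.224], [-0.135, 0.653, -0.745, 952.305], [-0.006, -0.753, -0.659, 954.976], [0.0, 0.0, 0.0, 1.0]]
top [[362.5, 0.0, 254.4], [0.0, 362.5, 191.7], [0.0, 0.0, 1.0]] [[0.012, -0.99, 0.141, 356.305], [-1.0, -0.011, 0.004, -16.439], [-0.003, -0.141, -0.99, 1211.673], [0.0, 0.0, 0.0, 1.0]]
{'clock': 0.1, 'qpos': array([-1.30238146e+00,  3.53542150e-01,  1.63403647e+00, -3.84795189e-06,
        1.15521029e+00, -2.39688350e-03]), 'qvel': array([-1.14735134e-03, -1.68756621e-03, -2.14063386e-03, -1.89185196e-03,
        8.05798333e-05,  3.99908187e-04]), 'joint_efforts': array([-6.62423963e-05, -6.06357193e+01, -3.42819786e+01,  1.78893691e-05,
        3.91371883e-03,  3.08632889e-05]), 'eef_pos': array([ 167.08677548, -601.8211787 ,  230.66966993]), 'tcp_rot': array([-3.14039639e+00,  6.51253507e-07,  2.70813306e-01]), 'contact_force': array([ 0.03597905,  0.07152561, -0.98327511]), 'wrist_torque': array([-0.01678702, -0.00584437,  0.00283733]), 'grasp_force': 0.0, 'opening': 0.9967467646145907}
```

View pics/side0.png

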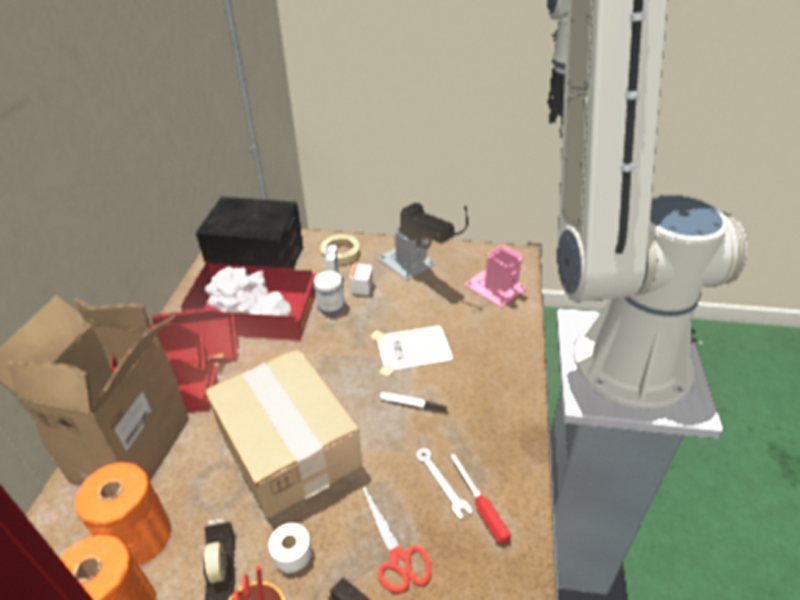

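View pics/top0.png

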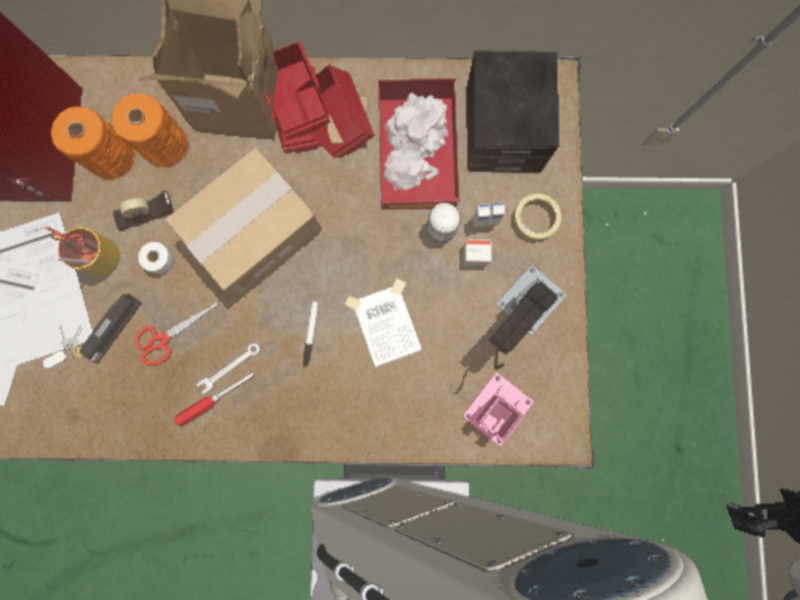

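Side view: the scanner sits in a grey-blue holster at (410,250), with the pink decoy holster at (500,275). Slip at (415,347), carton at (285,430). In the top view these are: scanner and grey holster (530,300), pink decoy (500,410), slip (388,325), carton (243,225). The grey one holds the scanner, so it fits the description. I'll check it in an enlarged crop, along with the carton's front face.

```bash
cat > h.py <<'E'
import numpy as np, cv2
from rig import camera_params
def load(n,k=0):
    z=np.load(f"{n}{k}.npz"); return z["p"],z["d"]
def cloud(n,d):
    c=camera_params(n);K=c["camera_matrix"];T=c["world_from_camera"]
    v,u=np.indices(d.shape); r=np.stack([(u-K[0,2])/K[0,0],(v-K[1,2])/K[1,1],np.ones(d.shape)],-1)*d[...,None]
    return r@T[:3,:3].T+T[:3,3]
def ray(n,u,v,z):
    c=camera_params(n);K=c["camera_matrix"];T=c["world_from_camera"]
    r=T[:3,:3]@np.array([(u-K[0,2])/K[0,0],(v-K[1,2])/K[1,1],1]);return T[:3,3]+r*(z-T[2,3])/r[2]
E
python3 - <<'E'
from h import *
t,dt=load("top");s,ds=load("side");P=cloud("top",dt);Q=cloud("side",ds)
a=cv2.resize(t[160:290,285:375],(400,578),interpolation=cv2.INTER_CUBIC)
b=cv2.resize(t[90:195,100:210],(400,382),interpolation=cv2.INTER_CUBIC)
im=np.zeros((600,800,3),np.uint8);im[:578,:400]=a;im[:382,400:]=b
cv2.imwrite("pics/crop1.png",im[:,:,::-1])
# carton top
m=(abs(P[...,2]-119)<8)&(P[...,1]>50)&(P[...,1]<420)&(P[...,0]>300)
m=cv2.morphologyEx(m.astype(np.uint8),cv2.MORPH_OPEN,np.ones((3,3)))
n,l,st,ce=cv2.connectedComponentsWithStats(m);k=1+st[1:,4].argmax();print(st[k])
X=P[l==k];r=cv2.minAreaRect(X[:,:2].astype(np.float32));print("carton",r,np.median(X[:,2]));print(cv2.boxPoints(r))
# slip
hsv=cv2.cvtColor(t,cv2.COLOR_RGB2HSV);m=((hsv[...,1]<40)&(hsv[...,2]>150)&(abs(P[...,2])<15)&(P[...,1]>-150)&(P[...,1]<50)).astype(np.uint8)
m=cv2.morphologyEx(m,cv2.MORPH_CLOSE,np.ones((7,7)));n,l,st,ce=cv2.connectedComponentsWithStats(m);k=1+st[1:,4].argmax()
r=cv2.minAreaRect(P[l==k][:,:2].astype(np.float32));print("slip",st[k],r)
m=(l==k)&(hsv[...,2]<110);print("dark",m.sum())
# scanner
for nm,p,C in(("top",t,P),("side",s,Q)):
    m=(C[...,2]>112)&(C[...,1]<-200)&(C[...,1]>-520)&(C[...,0]>230)&(C[...,0]<600)&(p.max(-1)<80)
    X=C[m];print(nm,m.sum(),X.min(0),X.max(0),"zmed",np.percentile(X[:,2],[5,25,50,75,95]))
    r=cv2.minAreaRect(X[:,:2].astype(np.float32));print(r)
    hst,e=np.histogram(X[:,2],12);print(hst,e.round())
E
```

```text
[ 116   96   84   89 4255]
carton ((675.688232421875, 307.04168701171875), (192.6598358154297, 234.37258911132812), 41.54043960571289) 118.29421214411536
[[525.8746  330.87317]
 [681.2984  155.44812]
 [825.5019  283.2102 ]
 [670.07806 458.63525]]
slip [ 236  183   34   52 1218] ((453.2918395996094, 5.439689636230469), (197.01730346679688, 108.25125122070312), 20.49403953552246)
dark 0
top 615 [ 410.67261254 -301.4421675   113.72571116] [ 541.0130391  -200.13931777  188.37727027] zmed [163.81557076 172.61057254 177.51591501 180.97147816 184.89169702]
((474.61529541015625, -243.7056884765625), (40.062374114990234, 142.78713989257812), 48.401798248291016)
[  2   3   1   2   3   3   5  10  49 175 254 108] [114. 120. 126. 132. 139. 145. 151. 157. 163. 170. 176. 182. 188.]
side 318 [ 407.29063814 -287.05895728  135.35599157] [ 537.2696003  -200.2379653   182.11048851] zmed [143.29655235 157.75844783 168.42943893 175.09418157 179.40275126]
((473.0008239746094, -238.2866973876953), (41.798091888427734, 142.77749633789062), 48.856178283691406)
[ 4 12 13 16 19 24 17 35 41 43 55 39] [135. 139. 143. 147. 151. 155. 159. 163. 167. 170. 174. 178. 182.]
```

View pics/crop1.png

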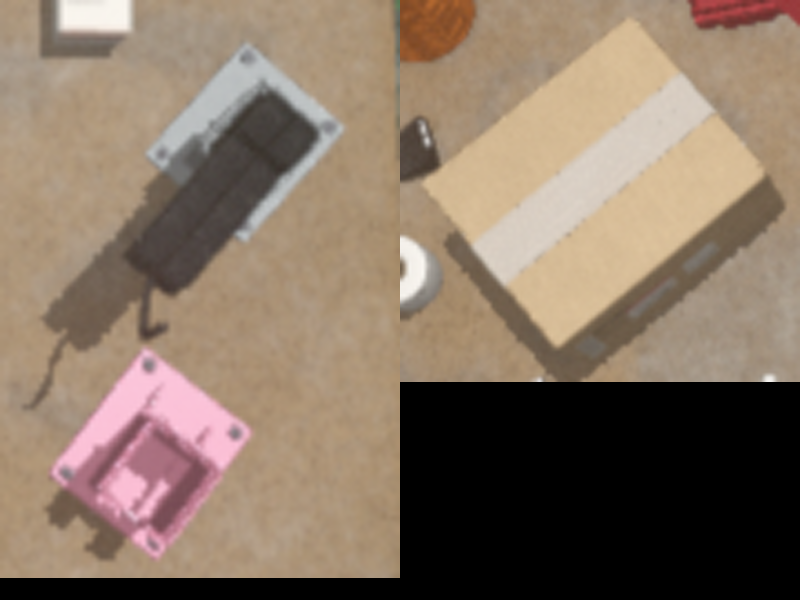

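```bash
python3 - <<'E'
from h import *
t,dt=load("top");s,ds=load("side");P=cloud("top",dt);Q=cloud("side",ds)
print("label ray top",ray("top",169.3,172,69), "left/right labels",ray("top",100+192/3.636,90+346/3.636,69),ray("top",100+300/3.636,90+258/3.636,69))
hsv=cv2.cvtColor(t,cv2.COLOR_RGB2HSV)
sub=t[183:238,222:272];g=sub.max(-1).astype(int)
w=((sub.min(-1)>165)).astype(np.uint8);w=cv2.morphologyEx(cv2.morphologyEx(w,cv2.MORPH_CLOSE,np.ones((7,7))),cv2.MORPH_OPEN,np.ones((5,5)))
cs,_=cv2.findContours(w,0,2);c=max(cs,key=cv2.contourArea)[:,0]+[222,183]
r=cv2.minAreaRect(np.array([ray("top",u,v,0)[:2] for u,v in c],np.float32));print("slip",r,cv2.boxPoints(r).tolist())
dk=np.argwhere((g<120)&(w>0)); 
W=np.array([ray("top",u+222,v+183,0)[:2] for v,u in dk]);print("dark",len(W),np.median(W,0),W.min(0),W.max(0))
# scanner
m=(P[...,2]>125)&(P[...,1]<-120)&(P[...,1]>-380)&(P[...,0]>300)&(P[...,0]<600)&(t.max(-1)<95)
n,l,st,ce=cv2.connectedComponentsWithStats(cv2.morphologyEx(m.astype(np.uint8),2,np.ones((3,3))));k=1+st[1:,4].argmax();print(st[k])
X=P[l==k];r=cv2.minAreaRect(X[:,:2].astype(np.float32));print(r,cv2.boxPoints(r).tolist())
c=X[:,:2].mean(0);_,_,V=np.linalg.svd(X[:,:2]-c);ax=V[0];ax*=np.sign(-ax[0]);print("axis az",np.degrees(np.arctan2(ax[1],ax[0])))
no=np.array([ax[1],-ax[0]]);a=(X[:,:2]-c)@ax;b=(X[:,:2]-c)@no;print("cen",c,a.min(),a.max(),b.min(),b.max())
for lo in np.arange(-85,90,8):
    q=(a>=lo)&(a<lo+8)
    if q.sum()>3: print(lo+4,q.sum(),"z",np.median(X[q,2]).round(1),"b",b[q].min().round(),b[q].max().round(),"slope",np.polyfit(b[q],X[q,2],1)[0].round(3))
# holster base corners: grey pixels z<15
m=(P[...,2]<12)&(P[...,2]>-4)&(hsv[...,1]<45)&(t.min(-1)>120)&(P[...,1]<-170)&(P[...,1]>-420)&(P[...,0]>400)&(P[...,0]<620)
n,l,st,ce=cv2.connectedComponentsWithStats(m.astype(np.uint8));k=1+st[1:,4].argmax();r=cv2.minAreaRect(P[l==k][:,:2].astype(np.float32));print("base",st[k],r,cv2.boxPoints(r).tolist())
E
```

```text
label ray top [579.53347594 262.81534944  69.        ] left/right labels [536.16399242 313.6191281   69.        ] [616.2456998  221.82676517  69.        ]
slip ((476.6164855957031, 16.08551025390625), (165.95419311523438, 126.09657287597656), 21.61673927307129) [[376.2485046386719, 44.13109588623047], [422.7019958496094, -73.09696960449219], [576.9844970703125, -11.960075378417969], [530.531005859375, 105.26799011230469]]
  return _methods._mean(a, axis=axis, dtype=dtype,
  ret = ret.dtype.type(ret / rcount)
Traceback (most recent call last):
ValueError: zero-size array to reduction operation minimum which has no identity
```

```bash
python3 - <<'E'
from h import *
t,dt=load("top");s,ds=load("side");P=cloud("top",dt)
hsv=cv2.cvtColor(t,cv2.COLOR_RGB2HSV)
sub=t[180:240,222:275]
im=cv2.resize(sub,(530,600),interpolation=cv2.INTER_CUBIC);cv2.imwrite("pics/slip.png",im[:,:,::-1])
print("slip code guess",ray("top",243.2,198.4,0))
m=(P[...,2]>125)&(P[...,1]<-120)&(P[...,1]>-380)&(P[...,0]>300)&(P[...,0]<600)&(t.max(-1)<95)
n,l,st,ce=cv2.connectedComponentsWithStats(cv2.morphologyEx(m.astype(np.uint8),2,np.ones((3,3))));k=1+st[1:,4].argmax();print(st[k])
X=P[l==k];r=cv2.minAreaRect(X[:,:2].astype(np.float32));print(r,cv2.boxPoints(r).tolist())
c=X[:,:2].mean(0);_,_,V=np.linalg.svd(X[:,:2]-c);ax=V[0];ax*=np.sign(-ax[0]);print("axis az",np.degrees(np.arctan2(ax[1],ax[0])))
no=np.array([ax[1],-ax[0]]);a=(X[:,:2]-c)@ax;b=(X[:,:2]-c)@no;print("cen",c,a.min(),a.max(),b.min(),b.max())
for lo in np.arange(-85,90,8):
    q=(a>=lo)&(a<lo+8)
    if q.sum()>3: print(lo+4,q.sum(),"z",np.median(X[q,2]).round(1),"b",b[q].min().round(),b[q].max().round(),"slope",np.polyfit(b[q],X[q,2],1)[0].round(3))
m=(P[...,2]<14)&(P[...,2]>-6)&(hsv[...,1]<60)&(t.min(-1)>100)&(P[...,1]<-170)&(P[...,1]>-420)&(P[...,0]>400)&(P[...,0]<620)
n,l,st,ce=cv2.connectedComponentsWithStats(m.astype(np.uint8),connectivity=8)
for k in range(1,n):
    if st[k,4]>20: r=cv2.minAreaRect(P[l==k][:,:2].astype(np.float32));print("base",st[k],r,cv2.boxPoints(r).round().tolist())
E
```

```text
slip code guess [505.36476267  26.59433856   0.        ]
[313 181  43  45 760]
((474.764404296875, -244.53109741210938), (41.456825256347656, 150.02874755859375), 48.22964096069336) [[405.00897216796875, -210.02020263671875], [516.9035034179688, -309.96136474609375], [544.5198364257812, -279.0419921875], [432.62530517578125, -179.100830078125]]
axis az 138.24818552795153
cen [ 473.11500163 -241.44880961] -78.30389227593571 71.73276776712544 -21.94735869054221 19.546295627414707
-73 17 z 178.8 b -17.0 19.0 slope -0.591
-65 37 z 180.5 b -21.0 20.0 slope -0.338
-57 41 z 184.5 b -22.0 19.0 slope -0.157
-49 44 z 182.1 b -22.0 19.0 slope -0.031
-41 54 z 178.1 b -22.0 19.0 slope -0.005
-33 42 z 169.2 b -22.0 19.0 slope -0.255
-25 37 z 170.7 b -21.0 19.0 slope -0.228
-17 40 z 172.1 b -21.0 19.0 slope -0.114
-9 41 z 173.8 b -20.0 19.0 slope -0.097
-1 38 z 174.9 b -21.0 19.0 slope -0.188
7 44 z 176.4 b -21.0 19.0 slope -0.195
15 40 z 176.7 b -21.0 19.0 slope -0.079
23 45 z 178.4 b -22.0 19.0 slope -0.141
31 39 z 179.9 b -21.0 19.0 slope -0.148
39 39 z 180.3 b -21.0 19.0 slope -0.094
47 42 z 182.2 b -21.0 19.0 slope -0.052
55 43 z 182.9 b -21.0 20.0 slope -0.109
63 54 z 180.2 b -20.0 19.0 slope -0.075
71 21 z 162.9 b -18.0 18.0 slope -0.128
base [302 166  61  49 792] ((563.9510498046875, -273.87030029296875), (196.62916564941406, 136.75738525390625), 39.347354888916016) [[445.0, -283.0], [531.0, -389.0], [683.0, -264.0], [597.0, -159.0]]
base [302 211   9  10  39] ((449.9896545410156, -184.5698699951172), (19.66028594970703, 37.930850982666016), 22.540058135986328) [[434.0, -171.0], [448.0, -206.0], [466.0, -198.0], [452.0, -163.0]]
```

View pics/slip.png

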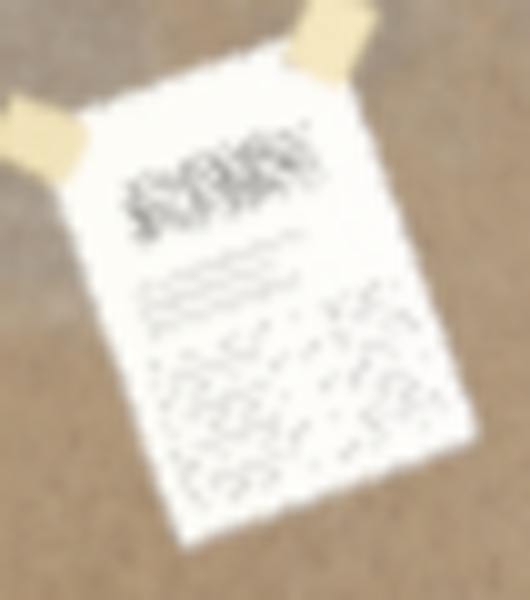

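Crop 1: the grey plate at (245,130) holds the scanner and matches the description; the pink one at (150,450) is the decoy. The carton front is its lower-right face, with the middle label at (652,298). In the slip crop the bar code's centre is at (222,183), near world (506,24).

The label ray gives (579.5,263) and the carton geometry gives (578.6,260), so they agree. The grip point is near (493,-260,152). Next I hover over it while turning.

Careful with the scale: shifts go in shares of 0.5 m and turns go in shares of 4 rad. That gives: 0.405 m is 0.81, -0.18 m is -0.36, -1.44 rad is -0.36.

>>> move_arm(motion=[[0,0,-0.045,0.1,-0.06,0,0.0854],[0,0,-0.09,0.2,-0.12,0,0.0854],[0,0,-0.135,0.3,-0.18,0,0.0854],[0,0,-0.18,0.4,-0.24,0,0.0854],[0,0,-0.225,0.5,-0.3,0,0.0854],[0,0,-0.27,0.6,-0.36,0,0.0854],[0,0,-0.315,0.71,-0.424,0,0.0854],[0,0,-0.36,0.81,-0.484,0,0.0854]])

```text
clock: 1.1
eef_pos: [493.8, -259.0, 231.2]
tcp_rot: [-3.141, -0.0, 1.717]
contact_force: [0.9, 0.0, -0.2]
opening: 0.998
grasp_force: 0.0
```

Scaled: 0.101 m is 0.202, -0.001 m is -0.002, -0.695 rad is -0.1738.

>>> move_arm(motion=[[0,0,-0.045,-0.002,-0.002,0,0.0854],[0,0,-0.09,-0.002,-0.002,0,0.0854],[0,0,-0.135,-0.002,-0.002,0,0.0854],[0,0,-0.1738,-0.002,-0.002,0,0.0854],[0,0,-0.1738,-0.002,-0.002,0.05,0.0854],[0,0,-0.1738,-0.002,-0.002,0.11,0.0854],[0,0,-0.1738,-0.002,-0.002,0.17,0.0854],[0,0,-0.1738,-0.002,-0.002,0.202,0.0854]])

```text
clock: 2.1
eef_pos: [491.0, -261.4, 128.6]
tcp_rot: [-3.141, -0.002, 2.406]
contact_force: [1.1, -0.1, 0.1]
opening: 0.998
grasp_force: 0.0
```

```bash
python3 - <<'E'
from h import *
from rig import grab_frame,sensors
a=np.zeros((600,800,3),np.uint8)
p,d=grab_frame("side");a[:600,:400]=cv2.resize(p[100:190,225:285][:,:],(400,600),interpolation=2)
p,d=grab_frame("top");a[:400,400:]=cv2.resize(p[150:250,290:390],(400,400),interpolation=2)
cv2.imwrite("pics/g1.png",a[:,:,::-1]);print(sensors.sense())
E
```

```text
{'clock': 2.2, 'qpos': array([-4.91907386e-01,  3.70048835e-01,  1.86915383e+00,  1.12144000e-05,
        9.05588952e-01, -1.32692447e+00]), 'qvel': array([ 9.99389644e-04, -2.95496576e-02, -3.00098954e-02,  2.78468691e-04,
        2.78795640e-02, -5.10200330e-05]), 'joint_efforts': array([-1.01255944e-03, -5.46287763e+01, -2.78908503e+01, -1.40672059e-04,
       -4.43010740e-01,  3.13724513e-05]), 'eef_pos': array([ 490.82265063, -261.29754271,  128.69995028]), 'tcp_rot': array([-3.14082876e+00, -3.10643576e-03,  2.40580529e+00]), 'contact_force': array([-0.0730432 , -0.01903013, -0.09133966]), 'wrist_torque': array([-0.01375108, -0.04955119,  0.00307489]), 'grasp_force': 0.0, 'opening': 1.0005761965704478}
```

View pics/g1.png

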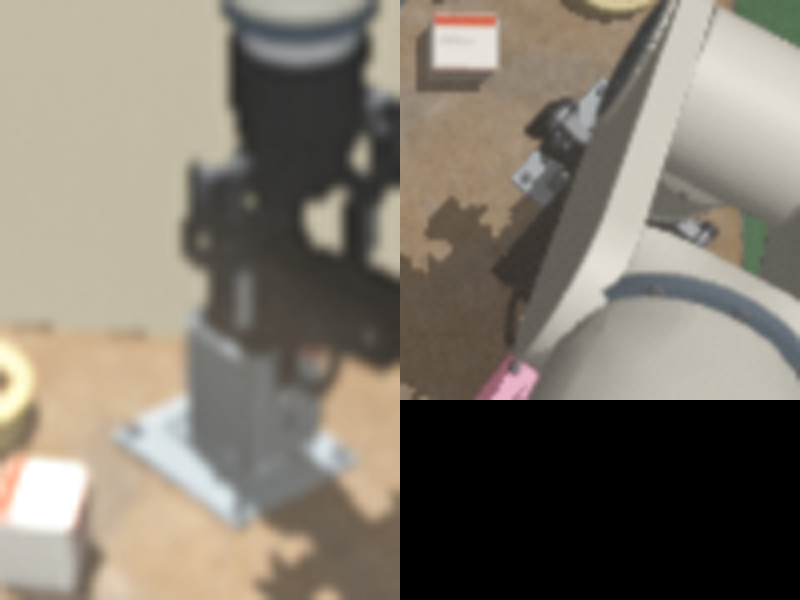

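The side crop shows the fingers straddling the scanner head just above the holster at (240,290), with no contact force. I close the gripper, then lift gently.

Scaled: -0.008 m is -0.016, -0.003 m is -0.006.

>>> move_arm(motion=[[0,0,0,0,0,0,0.06],[0,0,0,0,0,0,0.035],[0,0,0,0,0,0,0.03],[0,0,0,0,0,0,0.03],[0,0,0,0,0,0,0.03],[0,0,0,0,0,0,0.03],[0,0,0,0,0,-0.006,0.03],[0,0,0,0,0,-0.016,0.03]], grip_force=60)

```text
clock: 3.2
eef_pos: [492.1, -262.2, 138.4]
tcp_rot: [-3.142, 0.001, 2.406]
contact_force: [1.8, -1.9, -5.0]
opening: 0.493
grasp_force: 61.2
```

Scaled: -0.12 m is -0.24, -0.012 m is -0.024.

>>> move_arm(motion=[[0,0,0,0,0,-0.024,0.03],[0,0,0,0,0,-0.048,0.03],[0,0,0,0,0,-0.076,0.03],[0,0,0,0,0,-0.104,0.03],[0,0,0,0,0,-0.136,0.03],[0,0,0,0,0,-0.168,0.03],[0,0,0,0,0,-0.204,0.03],[0,0,0,0,0,-0.24,0.03]])

```text
clock: 4.2
eef_pos: [491.8, -261.8, 259.6]
tcp_rot: [-3.142, -0.0, 2.406]
contact_force: [0.4, 0.7, -2.2]
opening: 0.495
grasp_force: 61.8
```

>>> move_arm(motion=[[0,0,0,0,0,0,0.03],[0,0,0,0,0,0,0.03]])

```text
clock: 4.45
eef_pos: [491.6, -261.7, 257.9]
tcp_rot: [-3.141, -0.001, 2.406]
contact_force: [-0.3, 0.2, -2.5]
opening: 0.497
grasp_force: 61.9
```

```bash
python3 - <<'E'
from h import *
from rig import grab_frame,sensors
p,d=grab_frame("side");np.savez("side1.npz",p=p,d=d);a=cv2.resize(p[60:190,200:300],(460,598),interpolation=2)
cv2.imwrite("pics/g2.png",a[:,:,::-1]);s=sensors.sense();print(s["eef_pos"],s["tcp_rot"],s["contact_force"],s["wrist_torque"],s["qpos"],s["opening"])
E
```

```text
[ 491.41540864 -261.6016219   257.60873619] [-3.14131632e+00 -1.18445038e-03  2.40582066e+00] [ 0.55084184 -0.0909313  -2.55183674] [0.00249297 0.00048676 0.02361108] [-4.91891502e-01  2.22614205e-01  1.75142515e+00  1.94047023e-05
  1.16876942e+00 -1.32692360e+00] 0.49597980609039827
```

View pics/g2.png

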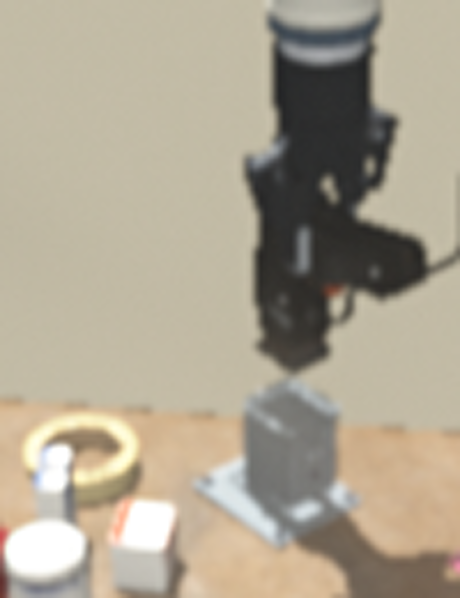

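The scanner is held clear above the empty grey holster, its nose at about (295,350) in the crop, so step 1 should be met. Next is the slip.

Scaled: 0.221 m is 0.442, 0.212 m is 0.424.

>>> move_arm(motion=[[0,0,0,0.04,0.044,0,0.03],[0,0,0,0.1,0.11,0,0.03],[0,0,0,0.17,0.188,0.02,0.03],[0,0,0,0.24,0.264,0.04,0.03],[0,0,0,0.3,0.33,0.06,0.03],[0,0,0,0.35,0.386,0.09,0.03],[0,0,0,0.384,0.424,0.11,0.03],[0,0,0,0.402,0.442,0.118,0.03]])

```text
clock: 5.5
eef_pos: [490.4, 38.0, 198.1]
tcp_rot: [-3.14, -0.001, 2.407]
contact_force: [-0.2, -0.4, -2.9]
opening: 0.494
grasp_force: 61.7
```

>>> move_arm(motion=[[0,0,0,0,0,0,0.03],[0,0,0,0,0,0,0.03],[0,0,0,0,0,0,0.03],[0,0,0,0,0,0,0.03]])

```text
clock: 6.0
eef_pos: [491.4, 36.3, 199.6]
tcp_rot: [3.141, 0.0, 2.405]
contact_force: [0.3, 0.1, -1.7]
opening: 0.498
grasp_force: 61.7
```

```bash
python3 - <<'E'
from h import *
from rig import grab_frame,sensors
p,d=grab_frame("side");np.savez("side2.npz",p=p,d=d)
s=sensors.sense();print(s["eef_pos"],s["tcp_rot"],s["contact_force"],s["qpos"],s["opening"])
Q=cloud("side",d);c=Q-s["eef_pos"];sx=np.array([-.741,.671,0]);sz=np.array([.671,.741,0])
m=(p.max(-1)<90)&(Q[...,2]>60)&(Q[...,2]<190)&(np.hypot(c[...,0],c[...,1])<150)
A=c[m]@sx;B=c[m]@sz;Z=Q[m][:,2]
for z0 in range(90,190,10):
    q=(Z>=z0)&(Z<z0+10)
    if q.sum(): print(z0,q.sum(),"a",np.percentile(A[q],[2,50,98]).round(),"b",np.percentile(B[q],[2,50,98]).round())
cv2.imwrite("pics/g3.png",cv2.resize(p[120:260,200:330],(557,600),interpolation=2)[:,:,::-1])
E
```

```text
[491.29892752  36.43357634 199.4844649 ] [3.14135405e+00 2.64886395e-04 2.40504716e+00] [ 0.2293201  -0.21539052 -1.76221432] [ 7.09957941e-02  1.83084945e-01  1.94331133e+00 -3.11529084e-05
  1.01484086e+00 -7.63238638e-01] 0.48996080587320784
100 19 a [-23. -10.  -7.] b [-15.   7.  21.]
110 31 a [-44. -14.  -8.] b [-14.  20.  23.]
120 33 a [-44.  -9.  -5.] b [-11.  18.  24.]
130 33 a [-39.  -8.  -5.] b [-5. 19. 23.]
140 35 a [-43.  -8.   7.] b [-13.  16.  23.]
150 44 a [-49.  -9.  10.] b [-6. 12. 22.]
160 28 a [-46. -18.  -8.] b [ 4. 20. 24.]
170 28 a [-47. -23.  -7.] b [11. 20. 23.]
180 24 a [-47. -23.  19.] b [ 9. 21. 23.]
```

View pics/g3.png

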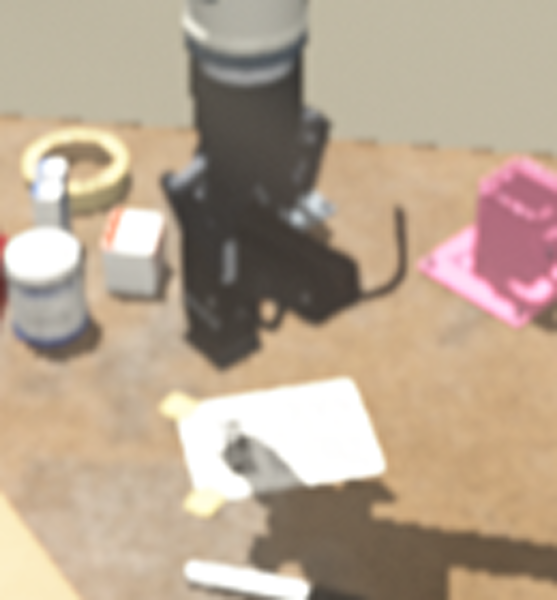

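The scanner's nose is at about (220,355), pointing at the bar code at (235,440). From the depth, the window is near (509,20,100) and the code near (506,23), so the aim is about 5 mm off. I hold still a little longer and work out the carton pose.

>>> move_arm(motion=[[0,0,0,0,0,0,0.03],[0,0,0,0,0,0,0.03],[0,0,0,0,0,0,0.03],[0,0,0,0,0,0,0.03],[0,0,0,0,0,0,0.03],[0,0,0,0,0,0,0.03],[0,0,0,0,0,0,0.03],[0,0,0,0,0,0,0.03]])

```text
clock: 7.05
eef_pos: [491.2, 36.9, 199.3]
tcp_rot: [3.142, 0.0, 2.406]
contact_force: [-0.6, -0.0, -1.9]
opening: 0.488
grasp_force: 61.7
```

```bash
cat > plan.py <<'E'
from h import *
from rig import sensors
from scipy.spatial.transform import Rotation as Ro
s=sensors.sense();R0=Ro.from_euler("xyz",s["tcp_rot"]);p0=s["eef_pos"];print(p0,s["tcp_rot"],s["qpos"].round(2))
th=np.radians(35);az=np.radians(41.5);L=np.array([579,261,69.])
d=np.array([np.cos(th)*np.cos(az),np.cos(th)*np.sin(az),-np.sin(th)]);sx=np.array([-np.sin(az),np.cos(az),0])
T=L-199.5*d+25*sx;R1=Ro.from_matrix(np.c_[sx,np.cross(d,sx),d])
print("target",T,"rotvec",(R0.inv()*R1).as_rotvec().round(3),"shift",R0.inv().apply(T-p0).round(1))
E
python3 plan.py
```

```text
[491.19852571  36.89384403 199.30987499] [3.14155143e+00 4.81535630e-05 2.40582395e+00] [ 0.07  0.18  1.94 -0.    1.01 -0.76]
target [440.03953115 171.43797289 183.42849905] rotvec [-0.959 -0.053  0.102] shift [128.2  65.4  15.9]
```

Scaled: 0.128 m is 0.256, 0.07 m is 0.14, -0.959 rad is -0.2398.

>>> move_arm(motion=[[-0.02,0,0.0025,0.02,0.01,-0.02,0.03],[-0.05,-0.0025,0.005,0.06,0.03,-0.03,0.03],[-0.085,-0.005,0.0088,0.1,0.052,-0.03,0.03],[-0.12,-0.0068,0.0125,0.14,0.072,-0.02,0.03],[-0.155,-0.0088,0.0165,0.18,0.092,-0.01,0.03],[-0.19,-0.0105,0.02,0.22,0.112,0.01,0.03],[-0.22,-0.0123,0.0235,0.24,0.122,0.024,0.03],[-0.2398,-0.0133,0.0255,0.256,0.13,0.032,0.03]])

```text
clock: 8.05
eef_pos: [436.2, 176.5, 187.7]
tcp_rot: [2.293, -0.038, 2.354]
contact_force: [0.0, 1.1, -3.2]
opening: 0.491
grasp_force: 61.9
```

>>> move_arm(motion=[[0,0,0,0,0,0,0.03],[0,0,0,0,0,0,0.03],[0,0,0,0,0,0,0.03],[0,0,0,0,0,0,0.03]])

```text
clock: 8.55
eef_pos: [436.7, 176.5, 188.0]
tcp_rot: [2.295, -0.039, 2.355]
contact_force: [0.2, -0.6, -2.7]
opening: 0.497
grasp_force: 62.0
```

```bash
python3 plan.py; python3 - <<'E'
from h import *
from rig import grab_frame,sensors
a=np.zeros((600,800,3),np.uint8)
p,d=grab_frame("side");np.savez("side3.npz",p=p,d=d);a[:,:400]=cv2.resize(p[180:330,130:230],(400,600),interpolation=2)
p,d=grab_frame("top");np.savez("top3.npz",p=p,d=d);a[:,400:]=cv2.resize(p[80:230,120:220],(400,600),interpolation=2)
cv2.imwrite("pics/g4.png",a[:,:,::-1])
P=cloud("top",d);m=(abs(P[...,2]-119)<8)&(P[...,1]>50)&(P[...,1]<480)&(P[...,0]>300)
m=cv2.morphologyEx(m.astype(np.uint8),cv2.MORPH_OPEN,np.ones((3,3)))
n,l,st,ce=cv2.connectedComponentsWithStats(m);k=1+st[1:,4].argmax();print("carton",cv2.minAreaRect(P[l==k][:,:2].astype(np.float32)))
E
```

```text
[436.68688887 176.49737114 188.00423939] [ 2.29526547 -0.03921255  2.35520443] [-0.05  0.07  2.49  1.65  0.61 -2.27]
target [440.03953115 171.43797289 183.42849905] rotvec [-0.115 -0.071  0.006] shift [-6.1 -4.   2. ]
carton ((675.8067626953125, 306.58258056640625), (192.73724365234375, 235.25479125976562), 41.573646545410156)
```

View pics/g4.png

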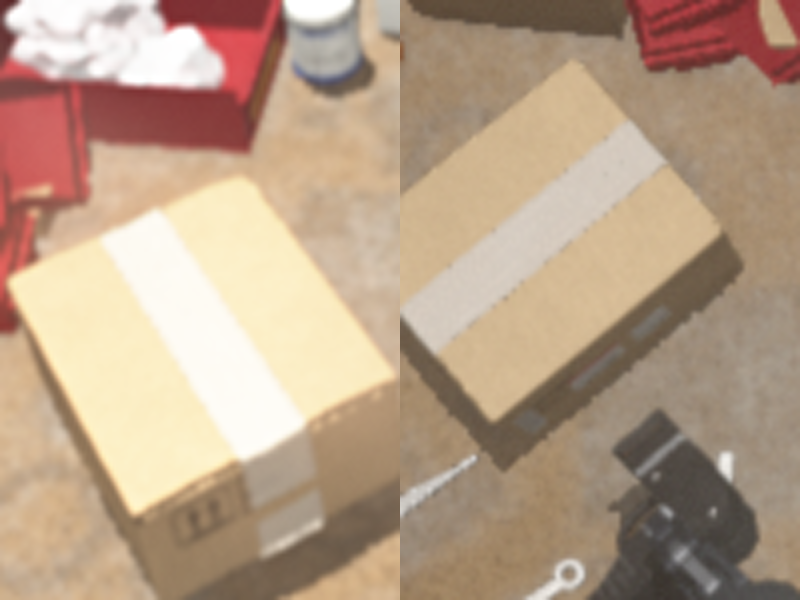

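```bash
cat > chk.py <<'E'
from plan import *
R=R0.as_matrix();W=p0+99.5*R[:,2]-25*R[:,0];v=R.T@(L-W)
print("window",W,"label in tool-x,y,z from window",v.round(1),"offsq deg",np.degrees(np.arccos(R[:,2]@[np.cos(az),np.sin(az),0])))
E
python3 chk.py; python3 - <<'E'
from h import *
from rig import sensors
from scipy.spatial.transform import Rotation as Ro
s=sensors.sense();R=Ro.from_euler("xyz",s["tcp_rot"]).as_matrix();p0=s["eef_pos"]
p,d=load("top",3);P=cloud("top",d);q=(P-p0)@R
m=(p.max(-1)<110)&(P[...,2]>90)&(q[...,2]>20)&(q[...,2]<130)&(abs(q[...,1])<60)&(abs(q[...,0])<90)
for z in range(20,130,10):
    k=m&(q[...,2]>=z)&(q[...,2]<z+10)
    if k.sum()>3: print(z,k.sum(),"x",np.percentile(q[k][:,0],[3,50,97]).round(),"y",np.percentile(q[k][:,1],[3,50,97]).round())
E
```

```text
[436.39542557 176.51368878 187.73645305] [ 2.29541922 -0.03965288  2.35503506] [-0.05  0.07  2.49  1.65  0.61 -2.27]
target [440.03953115 171.43797289 183.42849905] rotvec [-0.115 -0.072  0.006] shift [-6.3 -3.7  1.9]
window [504.93296843 213.29911761 120.84334845] label in tool-x,y,z from window [-20.6  18.9  98.3] offsq deg 41.7694235867825
20 34 x [-51. -32.  27.] y [ 5. 23. 25.]
30 37 x [-53. -31.  29.] y [ 2. 22. 25.]
40 42 x [-47.  -4.  22.] y [ 0.  5. 24.]
50 7 x [-55. -45. -11.] y [16. 24. 25.]
60 34 x [-51. -30. -10.] y [21. 23. 25.]
70 24 x [-52. -32. -13.] y [21. 23. 25.]
80 35 x [-55. -35. -14.] y [18. 23. 25.]
90 19 x [-56. -34. -11.] y [10. 23. 26.]
```

The carton hasn't moved, but the turn stopped a few degrees short (the wrist axes swung a lot and were probably speed-limited). The label is 20 mm off the sight line, so I apply the rest of the motion.

Scaled: -0.006 m is -0.012, -0.005 m is -0.01, -0.115 rad is -0.0288.

>>> move_arm(motion=[[-0.0075,-0.005,0,-0.004,-0.002,0,0.03],[-0.015,-0.01,0,-0.008,-0.004,0.002,0.03],[-0.0225,-0.0138,0.0008,-0.01,-0.006,0.004,0.03],[-0.0288,-0.018,0.0015,-0.012,-0.008,0.004,0.03],[-0.0288,-0.018,0.0015,-0.012,-0.008,0.004,0.03],[-0.0288,-0.018,0.0015,-0.012,-0.008,0.004,0.03]])

```text
clock: 9.4
eef_pos: [439.6, 171.6, 183.0]
tcp_rot: [2.182, -0.0, 2.295]
contact_force: [-0.5, -1.0, -2.1]
opening: 0.494
grasp_force: 62.1
```

```bash
python3 chk.py
```

```text
[439.60928201 171.64343418 182.96919095] [ 2.18208196e+00 -4.77294405e-04  2.29503921e+00] [-0.07  0.15  2.58  2.04  0.71 -2.69]
target [440.03953115 171.43797289 183.42849905] rotvec [-0. -0. -0.] shift [-0.4  0.5 -0.1]
window [517.18527931 206.92598407 125.85215044] label in tool-x,y,z from window [-0.5  0.6 99.9] offsq deg 35.02408497669343
```

Reached. I take one more depth measurement of the scanner in the hand and check that the carton and bystanders are where they were.

>>> move_arm(motion=[[0,0,0,0,0,0,0.03],[0,0,0,0,0,0,0.03],[0,0,0,0,0,0,0.03],[0,0,0,0,0,0,0.03]])

```text
clock: 9.9
eef_pos: [439.4, 171.6, 182.9]
tcp_rot: [2.182, -0.0, 2.295]
contact_force: [0.0, 0.7, -2.5]
opening: 0.491
grasp_force: 62.1
```

```bash
python3 - <<'E'
from h import *
from rig import sensors,grab_frame
from scipy.spatial.transform import Rotation as Ro
s=sensors.sense();R=Ro.from_euler("xyz",s["tcp_rot"]).as_matrix();p0=s["eef_pos"];print(s["qvel"].round(3),s["grasp_force"])
for n in("top","side"):
    p,d=grab_frame(n);P=cloud(n,d);q=(P-p0)@R
    m=(p.max(-1)<110)&(P[...,2]>70)&(q[...,2]>50)&(q[...,2]<130)&(abs(q[...,1])<60)&(abs(q[...,0])<90)
    for z in range(50,130,10):
        k=m&(q[...,2]>=z)&(q[...,2]<z+10)
        if k.sum()>3: print(n,z,k.sum(),"x",np.percentile(q[k][:,0],[3,50,97]).round(),"y",np.percentile(q[k][:,1],[3,50,97]).round())
    if n=="top": t=p
    a=np.zeros((600,800,3),np.uint8) if n=="top" else a
    o=0 if n=="top" else 400
    a[:,o:o+400]=cv2.resize(p[80:230,120:220] if n=="top" else p[150:330,150:270],(400,600),interpolation=2)
    p0_,_=load(n);df=(cv2.absdiff(p,p0_).max(-1)>60).astype(np.uint8);
    if n=="top": print("changed px in bystander area", df[125:175,270:365].sum(), "marker",df[190:235,190:206].sum())
cv2.imwrite("pics/g5.png",a[:,:,::-1])
E
```

```text
[-0.002  0.001  0.002  0.002  0.    -0.003] 62.08950765802001
top 50 12 x [-55. -43.   3.] y [ 8. 23. 25.]
top 60 30 x [-51. -32. -14.] y [21. 23. 25.]
top 70 31 x [-50. -31. -11.] y [20. 22. 24.]
top 80 41 x [-54. -37. -14.] y [10. 23. 25.]
top 90 26 x [-56. -34. -12.] y [-0. 22. 25.]
changed px in bystander area 0 marker 552
side 50 22 x [-10.  -8.  -1.] y [-9.  4. 18.]
side 60 66 x [-47. -16.  -6.] y [-10.  18.  23.]
side 70 55 x [-42. -14.  -5.] y [-9. 20. 23.]
side 80 61 x [-43. -15. -10.] y [-14.  18.  22.]
side 90 49 x [-45. -11.  -5.] y [-14.  18.  22.]
```

View pics/g5.png

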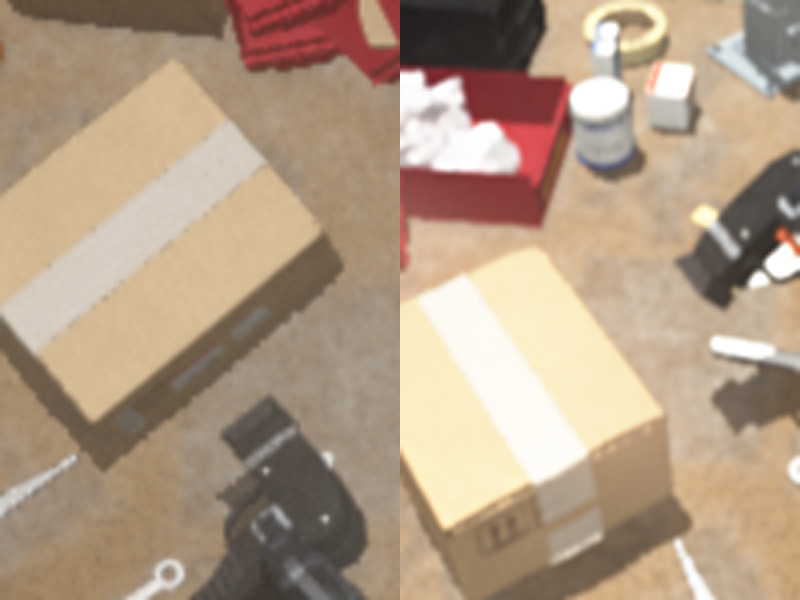

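The scanner nose at (260,430) in the top crop points at the red-banded label at (195,368). The carton and bystanders are where they were (the marker is only hidden by the arm and its shadow). I hand in.

```bash
python3 -c "from rig import order;print(order.sign_off())"
```

```text
the job is handed in; nothing more can be done
None
```

The job is handed in: I drew the scanner from the grey holster, held it still over the slip's bar code for about 1.5 s, and left it held about 100 mm in front of the red-banded label. It is aimed at the label's middle, about 35° off square, and the carton and bystanders showed no movement (the marker was partly hidden at the last check); the hand-in call did not report a verdict.

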